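# Raise the temperature probe to its half-depth mark

## Robot

A 6-joint arm with a two-finger parallel gripper is mounted at the origin on the work surface. World frame = base frame: x ahead of the robot, y to its left, z up, the work surface at z = 0. Lengths are in m, angles in rad, forces in N, time in s.
With the tool pointing down it reaches from about 0.35 to 0.775 m from the base axis. Payload 7.3 kg.
Tool frame: the origin (TCP) lies at the very end of the fingers, on their centre line; the grasp point (between the pads) lies 19 mm behind it (robot.hold_point_z is the distance from the TCP to the grasp point, in m); z points along the fingers, y is the direction in which the jaws open and shut (so a half turn about z gives the same grasp; the last joint's range is limited). The gripper opens to 92 mm and grips with 3 to 60 N. Pads are 19 mm wide; open, the fingers measure 130 mm over their backs; the gripper's body (75 mm by 190 mm) begins 47 mm behind the grasp point.
Start: joints at [-1.277, 0.342, 1.524, -0, 1.275, -0.146], TCP at [0.224, -0.475, 0.227] pointing down, gripper open.
Joint ranges: [-2.53, 2.53], [-0.77, 2.02], [0.04, 2.7], [-1, 4.14], [0.28, 2.66], [-3.11, 3.11]. Speed limits (rad/s): [2.57, 2.57, 3.14, 3.14, 3.14, 3.14].

## Interface

Orientations are given as [roll, pitch, yaw] about the fixed x, y, z axes, in that order (R = Rz(yaw) Ry(pitch) Rx(roll)).
In Python, from cell import monitor, viewer, robot gives the robot as it stands.
- The arm moves only by the tool move_arm, never from a script. Its argument "deltas" is a list of rows, each an object of numbers: "x", "y", "z": the shift along the tool's x, y, z in m; "wx", "wy", "wz": the turn, a rotation vector about the tool's x, y, z in degrees; "hand": the opening, from 0 (shut) to 1 (fully open). In form: [{"x": .., "y": .., "z": .., "wx": .., "wy": .., "wz": .., "hand": ..}, ...]. A call has 1 to 8 rows; each row is the pose to reach, as a shift and turn from the pose commanded when the call began, along the tool's axes at that moment; what a row does not reach only later rows make up. A row lasts 1/8 s, in which the tool goes at most 62.5 mm and 10.7 degrees, less where a joint would pass 70% of its speed; a pose out of reach is approached as far as the arm can. A call with a gripper value outside its range is refused whole. The fingers move at their own pace and stop on an object; "grip_force" is the grip in N (left out, the last holds). Time passes only in rows, so rows that repeat a pose let the fingers close. It gives the time, the measured TCP pose, the force and the opening at its end, in the units of the state.
- monitor.observe(): the state, without advancing time (a new reading comes with each control period).
- viewer.read_camera(name): name is "scene" or "top" or "wrist"; returns the picture (420x560x3 uint8, red, green, blue); there is no depth.
- viewer.camera_params(name): a dict with "camera_matrix" (3x3 intrinsics, pixels), "k1" (the pictures are not rectified: a ray, as slopes to the right and down, at radius r is drawn at 1 + k1 r^2 times it, then the intrinsics apply), "R" (3x3) and "t" (3): a world point X has camera coordinates R X + t. Camera axes: x right, y down, z forward; pixel columns grow to the right and rows downward; lengths in m; the calibration is good to about 2 mm. A picture is of the moment at which its call begins: read the wrist's pose just before it. camera_params takes no time and is no camera call; for the wrist camera it gives the pose at the moment of the call.
- robot.hand_in(): hands the job in, once; it reports no verdict.
The state is a dict: "time": time; "qpos": joint angles; "qvel": joint speeds; "joint_efforts": joint torques, N m; "tool_pos": TCP position; "tool_rot": TCP orientation; "contact_force": force on the tool from outside, world axes, zero at the start; "torque": the same for the moment, N m; "opening": finger opening in m.
Only numpy, scipy, OpenCV 4.12 (cv2) and the standard library are available. Lean on these libraries where they do the work, as an engineer would, in place of code of your own. Each camera call takes 0.05 s, during which the arm holds its last target. There are 200 camera calls.

## Task

For the second reading of the dry-block warmer, lift the brass weight ring by its black bail up and off the blue-handled probe and set it down flat in the blue tray. Then take the probe by its handle and draw it straight up out of its bore until the whole yellow band stands clear above the block while the red band is still hidden in the bore, without pulling it right out, leaning it hard against the bore, or shifting the block. Finish while still holding the probe steady there, and leave the other things undisturbed.

Things in the scene. Friction and masses are not known exactly. Their poses are not given: they have to be found in the camera images.
- block: Dry-block warmer: loose, heavy (3 kg) aluminium block, 100 (x) x 200 (y) x 90 (z) mm, white panel on its -x face. Origin: centre of its underside, z up. Three round vertical bores, 17.6 mm wide, 80 mm deep, in its top at y = -65, 0 and +65 mm; one holds the probe, two hold capped tubes.
- probe: Loose steel probe (0.2 kg) upright in any one bore. Origin: on its axis, underside of its flange, which rests on the block at the start; z up. Flange 40 mm wide, 8 thick, then round blue handle 18 mm wide, z = 8 to 50 mm. Shank below 16 mm wide, 76 long: yellow band 32 to 42 mm below the origin, red 55.5 to 75.5, the rest plain; hidden in the bore at the start. Let go, it slides down.
- probe_tip (a point): Lower end of the probe's shank, on its axis, 76 mm below the probe's origin.
- weight: Loose brass ring (0.25 kg) over the probe's handle, on its flange. Origin: centre of its underside, z up. 64 mm outside, 28 mm hole, 14 mm high. Its bail: two 6 mm steel posts at y = -25 and +25 mm joined by a black bar along y, 62 mm long, 10 x 10 mm in section, centred 86 mm above the origin. It must rise 42 mm to clear the handle.
- tray: Fixed open blue tray, 140 (x) x 180 (y) x 22 (z) mm outside, walls and floor 4 mm thick. Origin: centre of its underside.
- tray_in (a point): Centre of the tray's inner floor, 4 mm above the table; x and y along the tray's sides.
- bore0 (a point): Mouth centre of the bore at the block's y = -65 mm, level with the block's top.
- bore1 (a point): Mouth centre of the middle bore, level with the block's top.
- bore2 (a point): Mouth centre of the bore at the block's y = +65 mm, level with the block's top.
- tube_a: Bystander: clear tube with green cap (21 mm in diameter) standing loose in a bore. Origin on its axis level with the block's top; the cap's top is 24 mm above that.
- tube_b: Bystander: the same with an orange cap.
- tip_box: Bystander: yellow-topped pipette tip box, 87 x 127 x 68 mm. Origin: centre of its underside.
- dish: Bystander: clear covered dish, 92 mm in diameter, 15 mm high. Origin: centre of its underside.
- jar: Bystander: amber jar, 60 mm in diameter, 75 mm high. Origin: centre of its underside.
- syringe: Bystander: empty plastic syringe lying on the table, about 160 mm long along its x axis, 30 mm wide.
- beaker: Bystander: white plastic beaker, 70 mm in diameter, 90 mm high. Origin: centre of its underside.
Mind the look-alikes: they are no part of the job. There is more than one size of the block; the job needs the largest. Of the things that look like the weight, the smaller one is meant.

How it is judged:
On the way, in this order (a step that is already met when the one before it is completed fails the run):
1. the weight ring is lifted up off the probe's handle by the fingers, the probe staying down (z of weight in the frame of probe above 0.05 m and contact force between weight and the fingers above 0.5 N and z of probe in the frame of block below 0.1 m), for 0.1 s.
2. the weight ring rests flat in the tray, let go (x of weight in the frame of tray_in between -0.045 and 0.045 m and y of weight in the frame of tray_in between -0.065 and 0.065 m and z of weight in the frame of tray_in between -0.005 and 0.005 m and angle between weight's own z axis and vertical below 0.12 rad and linear speed of weight below 0.02 m/s and contact force between weight and the fingers below 0.1 N), for 0.3 s.
3. the probe is drawn up, held, with the yellow band clear and the red band hidden (z of probe in the frame of block between 0.131 and 0.147 m and (horizontal distance between probe_tip and bore0 below 0.004 m or horizontal distance between probe_tip and bore1 below 0.004 m or horizontal distance between probe_tip and bore2 below 0.004 m) and angle between the z axis of probe and the z axis of block, either way round below 0.09 rad and contact force between the fingers and probe above 1 N), for 0.3 s.
At the end, for the whole second after the job is handed in: Fingers hold the probe still (>1 N), flange 41-57 mm above the block (yellow out, red in), tip within 4 mm of its bore axis, within 0.09 rad of upright, <12 N on the block; weight flat in the tray, let go (within 45 x 65 mm of its centre); block moved <20 mm, level (0.03 rad) (all of step 2 and all of step 3 and contact force between probe and block below 12 N and linear speed of probe below 0.01 m/s and distance of block from where it was at the start of the episode below 0.02 m and angle between block's own z axis and vertical below 0.03 rad); the arm keeps its last pose, push and grip.
It fails at once if the probe is pulled right out of its bore (flange more than 72 mm above the block) (z of probe in the frame of block above 0.162 m).
It fails at once if the block is shifted by more than 20 mm or tipped (distance of block from where it was at the start of the episode above 0.02 m or angle between block's own z axis and vertical above 0.1 rad).
It fails at once if the probe is leaned hard against its bore (over 40 N) (contact force between probe and block above 40 N).
It fails at once if a bystander is disturbed (tubes moved over 20 mm, others over 30 mm) (distance of any of tube_a, tube_b from where it was at the start of the episode above 0.02 m or distance of any of tip_box, dish, jar, syringe, beaker from where it was at the start of the episode above 0.03 m).
It also fails if it takes over 58 s, if anything falls off the work surface, if the arm or the gripper's body presses on something with over 40 N, if the wrist force passes 120 N, or if a joint passes its speed limit or range.

## Working session

There is one attempt and no reset: what is moved stays moved. The work goes in short steps, Python scripts to look and compute and a tool call to move; the robot and the scene stay as the last step left them, time stands still between calls to the robot, and variables do not carry over. Pictures are saved under pics/ and viewed, about 8 in all and at most 12, crops included, and the job is handed in when it is done.

Besides the shell and the picture viewer there is one more tool, called after "Request:" by a JSON object that holds its "method" and its "body". move_arm: Moves the arm, as the interface text tells. Its arguments: {"type":"object","properties":{"deltas":{"type":"array","items":{"type":"object","properties":{"x":{"type":"number"},"y":{"type":"number"},"z":{"type":"number"},"wx":{"type":"number"},"wy":{"type":"number"},"wz":{"type":"number"},"hand":{"type":"number"}}}},"grip_force":{"type":"number"}},"required":["deltas"]}

```bash
ls; mkdir -p pics; cat > h.py <<'E'
import numpy as np, cv2
from cell import monitor, viewer, robot
def snap(n,f):
    p=viewer.camera_params(n); im=viewer.read_camera(n)
    cv2.imwrite('pics/'+f,im[:,:,::-1]); np.savez('pics/'+f+'.npz',**{k:np.array(v) for k,v in p.items()}); return im,p
def load(f): return dict(np.load('pics/'+f+'.npz'))
def ray(p,uv):
    K=np.array(p['camera_matrix']);R=np.array(p['R']);t=np.array(p['t']);k=float(p['k1'])
    d=np.array([(uv[0]-K[0,2])/K[0,0],(uv[1]-K[1,2])/K[1,1]]);s=d.copy()
    for _ in range(30): s=d/(1+k*(s@s))
    return -R.T@t, R.T@np.r_[s,1]
def atz(p,uv,z):
    c,d=ray(p,uv); return c+d*(z-c[2])/d[2]
def proj(p,X):
    K=np.array(p['camera_matrix']);c=np.array(p['R'])@X+np.array(p['t']);s=c[:2]/c[2];s=s*(1+float(p['k1'])*(s@s))
    return K[:2,:2]@s+K[:2,2]
E
python3 - <<'E'
from h import *
a,p=snap('scene','s1.png');b,q=snap('top','t1.png')
print(q, p['R'],p['t']); print(monitor.observe())
E
```

```text
pics
{'camera_matrix': array([[390.4826701 ,   0.        , 272.58426135],
       [  0.        , 390.4826701 , 208.57305621],
       [  0.        ,   0.        ,   1.        ]]), 'k1': -0.05042024847349098, 'R': array([[ 1.00652357e-02, -9.99949344e-01, -2.99228367e-05],
       [-9.94441705e-01, -1.00066608e-02, -1.04812030e-01],
       [ 1.04806421e-01,  1.08471430e-03, -9.94492050e-01]]), 't': array([-0.00787885,  0.51518151,  1.04224848])} [[ 0.84124998  0.54030473  0.01921625]
 [ 0.3299975  -0.48500016 -0.80986202]
 [-0.4282524   0.68763773 -0.58630558]] [-0.4403891  -0.09456207  1.59005202]
{'time': 0.1, 'qpos': array([-1.27697473e+00,  3.42621498e-01,  1.52494283e+00, -1.73840322e-05,
        1.27539645e+00, -1.46006603e-01]), 'qvel': array([-1.08746866e-03,  1.42567274e-05, -3.08784682e-03,  1.05925129e-03,
       -6.76992196e-04,  1.03602704e-03]), 'joint_efforts': array([ 2.08854348e-03, -4.32004488e+01, -2.44693941e+01,  7.19303009e-02,
        5.26594673e-02, -4.83503106e-05]), 'tool_pos': array([ 0.22343953, -0.47466626,  0.22612339]), 'tool_rot': array([-3.14023666e+00, -1.82599444e-04,  4.39833152e-01]), 'contact_force': array([-0.28179344, -0.41593542,  0.35714734]), 'torque': array([0.03822683, 0.03412008, 0.02402489]), 'opening': 0.09187803249368325}
```

View pics/s1.png

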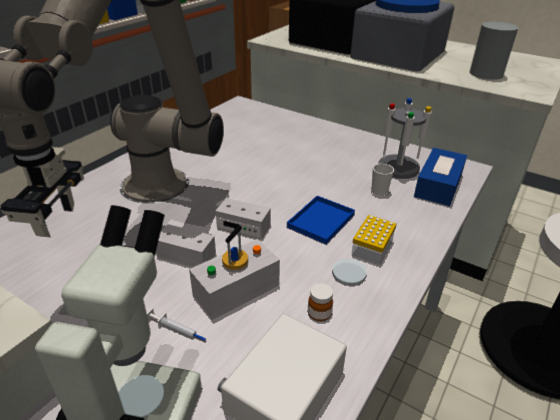

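View pics/t1.png

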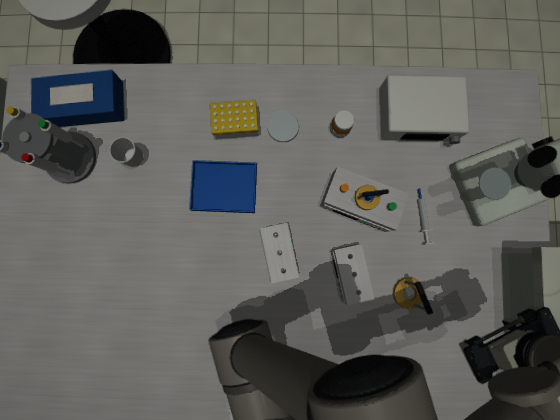

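The scene view shows the block at about (235,280), with the weight and probe in its middle bore, green and orange caps on either side, and the blue tray at (321,219). In the top view the block is at (365,198), the tray at (224,187), and a look-alike ring at (408,292). I'll zoom in on the block in both views.

```bash
python3 - <<'E'
from h import *
t=cv2.imread('pics/t1.png')[150:250,310:430];s=cv2.imread('pics/s1.png')[210:320,180:290]
z=lambda a:cv2.resize(a,(400,400*a.shape[0]//a.shape[1]),interpolation=cv2.INTER_CUBIC)
a,b=z(t),z(s);o=np.zeros((400,800,3),np.uint8);o[:a.shape[0],:400]=a;o[:b.shape[0],400:]=b
cv2.imwrite('pics/c1.png',o)
im=cv2.imread('pics/t1.png');q=load('t1.png')
hsv=cv2.cvtColor(im,cv2.COLOR_BGR2HSV)
def blob(lo,hi,x0,x1,y0,y1):
    m=cv2.inRange(hsv,lo,hi);k=np.zeros_like(m);k[y0:y1,x0:x1]=m[y0:y1,x0:x1];ys,xs=np.nonzero(k);return (xs.mean(),ys.mean()),len(xs),k
for n,lo,hi,w,zz in [('green',(45,100,40),(85,255,255),(380,405,195,220),.114),('orange',(3,150,80),(18,255,255),(335,352,180,196),.114),('tray',(100,150,40),(130,255,255),(180,265,150,220),.012)]:
    c,k,m=blob(lo,hi,*w);print(n,c,k,atz(q,c,zz))
    if n=='tray':
        r=cv2.minAreaRect(cv2.findNonZero(m));print(r,[atz(q,x,.022) for x in cv2.boxPoints(r)])
E
```

```text
green (np.float64(391.5576923076923), np.float64(205.98076923076923)) 52 [ 0.51569052 -0.30350904  0.114     ]
orange (np.float64(344.3265306122449), np.float64(187.42857142857142)) 49 [ 0.56177196 -0.18401522  0.114     ]
tray (np.float64(223.170625), np.float64(186.464375)) 3200 [0.57760312 0.13613604 0.012     ]
((222.984619140625, 186.3610382080078), (64.57984161376953, 49.869754791259766), 2.436648368835449) [array([0.50978931, 0.22586264, 0.022     ]), array([0.64985779, 0.22462322, 0.022     ]), array([0.64357416, 0.04398797, 0.022     ]), array([0.50400269, 0.04777159, 0.022     ])]
```

View pics/c1.png

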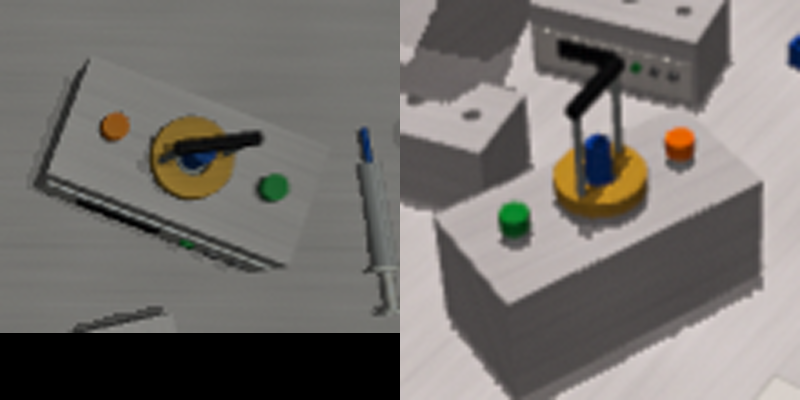

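The crop shows the bail bar running from about (363,195) to (388,191.5) in the top image, and the ring centred near (367.5,197). I'll compute the bar's pose from these and check it against the scene view.

```bash
python3 - <<'E'
from h import *
q=load('t1.png');p=load('s1.png')
a=atz(q,(310+176/3.333,150+149/3.333),.186);b=atz(q,(310+262/3.333,150+138/3.333),.186)
print(a,b,(a+b)/2,np.linalg.norm(a-b),np.degrees(np.arctan2(*(a-b)[[1,0]])))
print('ring',atz(q,(310+193/3.333,150+157/3.333),.105))
# scene: bar ends crop scale 3.636
print([atz(p,(180+(x-400)/3.636,210+y/3.636),.184) for x,y in((618,65),(573,112))])
M=np.array([.5387,-.2438,.114]);print('reach',np.hypot(*M[:2]))
s=monitor.observe()
from scipy.spatial.transform import Rotation as Ro
print(Ro.from_euler('xyz',s['tool_rot']).as_matrix().round(3))
E
```

```text
[ 0.533307 -0.214047  0.186   ] [ 0.54181379 -0.27520137  0.186     ] [ 0.53756039 -0.24462418  0.186     ] 0.06174319754258399 97.91922732720184
ring [ 0.53891658 -0.24587425  0.105     ]
[array([ 0.53838047, -0.21751044,  0.184     ]), array([ 0.54396112, -0.27213406,  0.184     ])]
reach 0.5913003720614421
[[ 0.905  0.426 -0.   ]
 [ 0.426 -0.905  0.001]
 [ 0.    -0.001 -1.   ]]
```

```bash
cat >> h.py <<'E'
from scipy.spatial.transform import Rotation as Ro
def delta(pos,yang=None,R=None):
    "world TCP target, tool y world angle (deg), tool down -> shift (tool axes, mm) and rotvec (deg)"
    s=monitor.observe();R0=Ro.from_euler('xyz',s['tool_rot'])
    d=R0.inv().apply(np.array(pos)-s['tool_pos'])
    a=np.radians(yang);y=np.array([np.cos(a),np.sin(a),0]);z=np.array([0,0,-1.]);x=np.cross(y,z)
    w=(R0.inv()*Ro.from_matrix(np.c_[x,y,z])).as_rotvec(degrees=True)
    print('d mm',(d*1e3).round(1),'w',w.round(2),'| t',round(s['time'],2),'pos',s['tool_pos'].round(4),'F',s['contact_force'].round(1),'open',round(s['opening'],4))
E
python3 -c "
from h import *
delta((.538,-.245,.235),7.5)"
```

```text
d mm [382.4 -73.9  -8.7] w [-6.00e-02 -6.00e-02 -7.23e+01] | t 0.1 pos [ 0.2234 -0.4747  0.2261] F [-0.3 -0.4  0.4] open 0.0919
```

Request:
{"method": "move_arm", "body": {"deltas": [{"x": 0.05,"y": -0.01,"z": -0.01,"wz": -9},{"x": 0.1,"y": -0.02,"z": -0.01,"wz": -18},{"x": 0.15,"y": -0.03,"z": -0.01,"wz": -27},{"x": 0.2,"y": -0.04,"z": -0.01,"wz": -36},{"x": 0.25,"y": -0.05,"z": -0.01,"wz": -46},{"x": 0.3,"y": -0.06,"z": -0.01,"wz": -56},{"x": 0.35,"y": -0.068,"z": -0.01,"wz": -66},{"x": 0.382,"y": -0.074,"z": -0.009,"wz": -72.3}], "grip_force": 20}}

```text
schema error: expected keys x, y, z, wx, wy, wz, hand
```

```bash
python3 - <<'E'
from h import *
delta((.538,-.245,.235),7.5)
w,p=snap('wrist','w1.png');s,_=snap('scene','s2.png')
cv2.imwrite('pics/v1.png',w[:,:,::-1])
B=np.array([.538,-.245,.189]);u=.031*np.array([np.cos(np.radians(97)),np.sin(np.radians(97)),0])
print([proj(p,B+k*u) for k in(-1,0,1)])
E
```

```text
d mm [382.4 -73.9  -8.7] w [-6.00e-02 -6.00e-02 -7.23e+01] | t 0.1 pos [ 0.2234 -0.4747  0.2261] F [-0.3 -0.4  0.4] open 0.0919
[array([ 206.24513707, -327.38347991]), array([ 174.3915891, -277.605736 ]), array([ 159.12681237, -204.00566686])]
```

View pics/w1.png

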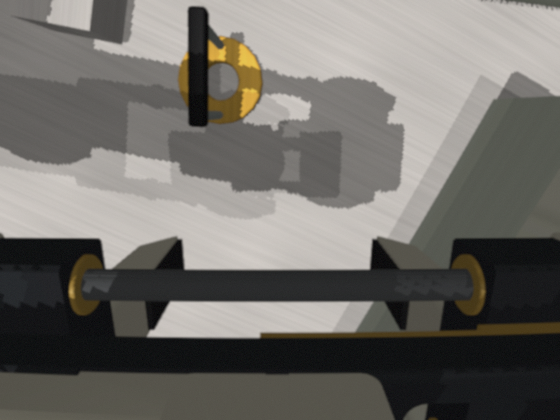

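The move was refused because every key is required. This wrist view is still from the start pose and shows the look-alike ring at (220,80). I'll send the move again with all keys.

Request:
{"method": "move_arm", "body": {"deltas": [{"x": 0.05,"y": -0.01,"z": -0.01,"wx": 0,"wy": 0,"wz": -9,"hand": 1},{"x": 0.1,"y": -0.02,"z": -0.01,"wx": 0,"wy": 0,"wz": -18,"hand": 1},{"x": 0.15,"y": -0.03,"z": -0.01,"wx": 0,"wy": 0,"wz": -27,"hand": 1},{"x": 0.2,"y": -0.04,"z": -0.01,"wx": 0,"wy": 0,"wz": -36,"hand": 1},{"x": 0.25,"y": -0.05,"z": -0.01,"wx": 0,"wy": 0,"wz": -46,"hand": 1},{"x": 0.3,"y": -0.06,"z": -0.01,"wx": 0,"wy": 0,"wz": -56,"hand": 1},{"x": 0.35,"y": -0.068,"z": -0.01,"wx": 0,"wy": 0,"wz": -66,"hand": 1},{"x": 0.382,"y": -0.074,"z": -0.009,"wx": 0,"wy": 0,"wz": -72.3,"hand": 1}], "grip_force": 20}}

```text
time: 1.2
tool_pos: [0.5393, -0.2437, 0.2354]
tool_rot: [3.142, -0.0, 1.708]
contact_force: [-0.3, -0.1, 0.5]
opening: 0.0921
```

```bash
python3 - <<'E'
from h import *
delta((.538,-.245,.235),7.5)
w,p=snap('wrist','w2.png')
delta((.538,-.245,.235),7.5)
B=np.array([.538,-.245,.189]);u=.031*np.array([np.cos(np.radians(97)),np.sin(np.radians(97)),0])
print([proj(p,B+k*u) for k in(-1,0,1)])
E
```

```text
d mm [-1.1 -1.5  0.4] w [ 0.   -0.01  0.34] | t 1.2 pos [ 0.5393 -0.2437  0.2354] F [-0.3 -0.1  0.5] open 0.0921
d mm [-2.9 -3.9  0. ] w [ 0.09 -0.09  0.66] | t 1.25 pos [ 0.5414 -0.2416  0.235 ] F [ 0.2  2.6 -0.8] open 0.0919
[array([273.44506571, 272.27280668]), array([274.04095217, 226.54847189]), array([274.68899463, 177.19092317])]
```

View pics/w2.png

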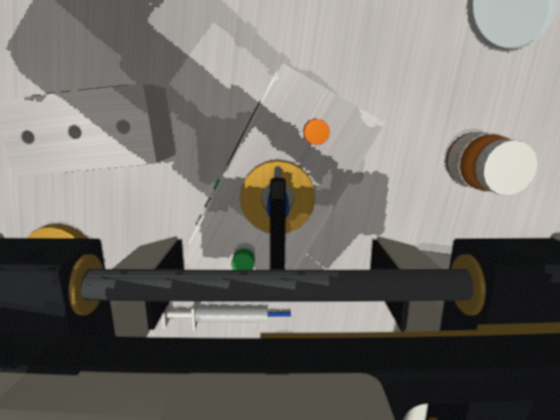

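The wrist view agrees with the prediction: the far end of the bar is at (278,180) against a predicted (275,177), and it runs straight between the jaws. I'll let the arm settle, then descend.

Request:
{"method": "move_arm", "body": {"deltas": [{"x": 0,"y": 0,"z": 0,"wx": 0,"wy": 0,"wz": 0,"hand": 1},{"x": 0,"y": 0,"z": 0,"wx": 0,"wy": 0,"wz": 0,"hand": 1}]}}

```text
time: 1.5
tool_pos: [0.5369, -0.2461, 0.2356]
tool_rot: [-3.141, 0.0, 1.7]
contact_force: [0.6, 0.7, -0.7]
opening: 0.0918
```

```bash
python3 - <<'E'
from h import *
delta((.5385,-.245,.165),7.5)
E
```

```text
d mm [ 0.9  1.7 70.6] w [-0.04  0.   -0.11] | t 1.5 pos [ 0.5369 -0.2461  0.2356] F [ 0.6  0.7 -0.7] open 0.0918
```

Request:
{"method": "move_arm", "body": {"deltas": [{"x": 0.001,"y": 0.001,"z": 0.035,"wx": 0,"wy": 0,"wz": 0,"hand": 1},{"x": 0.001,"y": 0.001,"z": 0.065,"wx": 0,"wy": 0,"wz": 0,"hand": 0.7},{"x": 0.001,"y": 0.001,"z": 0.0705,"wx": 0,"wy": 0,"wz": 0,"hand": 0.4},{"x": 0.001,"y": 0.001,"z": 0.0705,"wx": 0,"wy": 0,"wz": 0,"hand": 0.25},{"x": 0.001,"y": 0.001,"z": 0.0705,"wx": 0,"wy": 0,"wz": 0,"hand": 0.15},{"x": 0.001,"y": 0.001,"z": 0.0705,"wx": 0,"wy": 0,"wz": 0,"hand": 0.0},{"x": 0.001,"y": 0.001,"z": 0.0705,"wx": 0,"wy": 0,"wz": 0,"hand": 0.0},{"x": 0.001,"y": 0.001,"z": 0.0705,"wx": 0,"wy": 0,"wz": 0,"hand": 0.0}], "grip_force": 20}}

```text
time: 2.5
tool_pos: [0.5386, -0.2443, 0.1654]
tool_rot: [3.141, 0.0, 1.702]
contact_force: [-0.4, -0.0, -0.2]
opening: 0.0264
```

```bash
python3 - <<'E'
from h import *
delta((.5385,-.245,.165),7.5)
E
```

```text
d mm [-0.6 -0.2  0.4] w [0.01 0.02 0.  ] | t 2.5 pos [ 0.5386 -0.2443  0.1654] F [-0.4 -0.  -0.2] open 0.0264
```

Request:
{"method": "move_arm", "body": {"deltas": [{"x": 0,"y": 0,"z": 0,"wx": 0,"wy": 0,"wz": 0,"hand": 0},{"x": 0,"y": 0,"z": 0,"wx": 0,"wy": 0,"wz": 0,"hand": 0},{"x": 0,"y": 0,"z": 0,"wx": 0,"wy": 0,"wz": 0,"hand": 0},{"x": 0,"y": 0,"z": 0,"wx": 0,"wy": 0,"wz": 0,"hand": 0}], "grip_force": 25}}

```text
time: 3.0
tool_pos: [0.5387, -0.2443, 0.1653]
tool_rot: [3.141, 0.0, 1.702]
contact_force: [1.0, 0.1, -0.5]
opening: 0.01
```

Opening is 10 mm, so the bar is held. Now I'll lift straight up, slowly.

Request:
{"method": "move_arm", "body": {"deltas": [{"x": 0,"y": 0,"z": -0.008,"wx": 0,"wy": 0,"wz": 0,"hand": 0},{"x": 0,"y": 0,"z": -0.018,"wx": 0,"wy": 0,"wz": 0,"hand": 0},{"x": 0,"y": 0,"z": -0.028,"wx": 0,"wy": 0,"wz": 0,"hand": 0},{"x": 0,"y": 0,"z": -0.04,"wx": 0,"wy": 0,"wz": 0,"hand": 0},{"x": 0,"y": 0,"z": -0.055,"wx": 0,"wy": 0,"wz": 0,"hand": 0},{"x": 0,"y": 0,"z": -0.07,"wx": 0,"wy": 0,"wz": 0,"hand": 0},{"x": 0,"y": 0,"z": -0.08,"wx": 0,"wy": 0,"wz": 0,"hand": 0},{"x": 0,"y": 0,"z": -0.08,"wx": 0,"wy": 0,"wz": 0,"hand": 0}]}}

```text
time: 4.0
tool_pos: [0.5389, -0.2445, 0.2463]
tool_rot: [3.14, 0.001, 1.702]
contact_force: [0.3, 0.3, -2.2]
opening: 0.0093
```

```bash
python3 - <<'E'
from h import *
s,_=snap('scene','s3.png');w,_=snap('wrist','w3.png')
o=np.zeros((420,800,3),np.uint8);o[:,:400]=cv2.resize(s[170:320,165:308],(400,420));o[:300,400:]=cv2.resize(w,(400,300));cv2.imwrite('pics/c3.png',o[:,:,::-1])
delta((.577,.136,.245),7.5)
E
```

```text
d mm [ 3.719e+02  8.790e+01 -1.000e-01] w [-0.03 -0.02  0.  ] | t 4.1 pos [ 0.5384 -0.2442  0.2448] F [ 0.4 -0.3 -1.8] open 0.0097
```

View pics/c3.png

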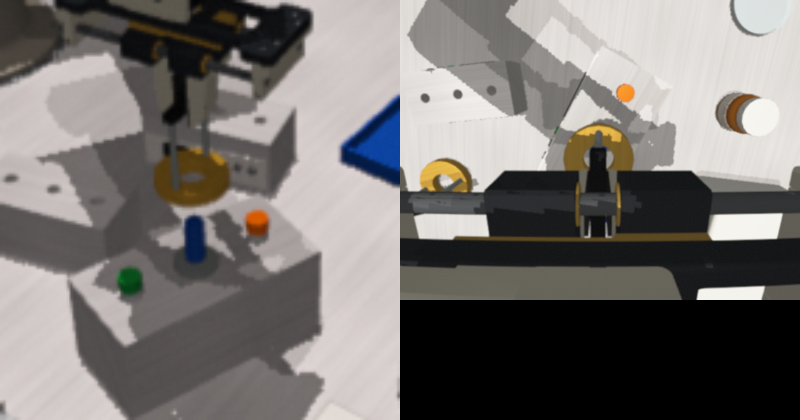

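The ring hangs level and is clear above the probe, which stayed down with its handle at (195,240) in the crop. Carrying it to the tray.

Request:
{"method": "move_arm", "body": {"deltas": [{"x": 0.02,"y": 0.005,"z": 0,"wx": 0,"wy": 0,"wz": 0,"hand": 0},{"x": 0.06,"y": 0.014,"z": 0,"wx": 0,"wy": 0,"wz": 0,"hand": 0},{"x": 0.11,"y": 0.026,"z": 0,"wx": 0,"wy": 0,"wz": 0,"hand": 0},{"x": 0.165,"y": 0.039,"z": 0,"wx": 0,"wy": 0,"wz": 0,"hand": 0},{"x": 0.22,"y": 0.052,"z": 0,"wx": 0,"wy": 0,"wz": 0,"hand": 0},{"x": 0.275,"y": 0.065,"z": 0,"wx": 0,"wy": 0,"wz": 0,"hand": 0},{"x": 0.33,"y": 0.078,"z": 0,"wx": 0,"wy": 0,"wz": 0,"hand": 0},{"x": 0.36,"y": 0.085,"z": 0,"wx": 0,"wy": 0,"wz": 0,"hand": 0}]}}

```text
time: 5.1
tool_pos: [0.5748, 0.1279, 0.2447]
tool_rot: [-3.14, -0.001, 1.705]
contact_force: [0.3, -1.3, -2.8]
opening: 0.0096
```

```bash
python3 - <<'E'
from h import *
delta((.577,.136,.071),7.5)
E
```

```text
d mm [  7.6   3.5 173.7] w [-0.06 -0.05  0.18] | t 5.1 pos [0.5748 0.1279 0.2447] F [ 0.3 -1.3 -2.8] open 0.0096
```

Request:
{"method": "move_arm", "body": {"deltas": [{"x": 0.007,"y": 0.002,"z": 0.03,"wx": 0,"wy": 0,"wz": 0,"hand": 0},{"x": 0.007,"y": 0.002,"z": 0.07,"wx": 0,"wy": 0,"wz": 0,"hand": 0},{"x": 0.007,"y": 0.002,"z": 0.11,"wx": 0,"wy": 0,"wz": 0,"hand": 0},{"x": 0.007,"y": 0.002,"z": 0.14,"wx": 0,"wy": 0,"wz": 0,"hand": 0},{"x": 0.007,"y": 0.002,"z": 0.155,"wx": 0,"wy": 0,"wz": 0,"hand": 0},{"x": 0.007,"y": 0.002,"z": 0.163,"wx": 0,"wy": 0,"wz": 0,"hand": 0},{"x": 0.007,"y": 0.002,"z": 0.168,"wx": 0,"wy": 0,"wz": 0,"hand": 0},{"x": 0.007,"y": 0.002,"z": 0.168,"wx": 0,"wy": 0,"wz": 0,"hand": 0}]}}

```text
time: 6.1
tool_pos: [0.5772, 0.1309, 0.0777]
tool_rot: [3.141, 0.0, 1.702]
contact_force: [0.0, 0.3, -1.7]
opening: 0.0096
```

```bash
python3 - <<'E'
from h import *
delta((.577,.136,.071),7.5)
E
```

```text
d mm [5.  0.4 6.7] w [ 0.05  0.01 -0.  ] | t 6.1 pos [0.5772 0.1309 0.0777] F [ 0.   0.3 -1.7] open 0.0096
```

Request:
{"method": "move_arm", "body": {"deltas": [{"x": 0.003,"y": 0,"z": 0.002,"wx": 0,"wy": 0,"wz": 0,"hand": 0},{"x": 0.003,"y": 0,"z": 0.004,"wx": 0,"wy": 0,"wz": 0,"hand": 0},{"x": 0.003,"y": 0,"z": 0.005,"wx": 0,"wy": 0,"wz": 0,"hand": 0},{"x": 0.003,"y": 0,"z": 0.006,"wx": 0,"wy": 0,"wz": 0,"hand": 0},{"x": 0.003,"y": 0,"z": 0.006,"wx": 0,"wy": 0,"wz": 0,"hand": 0}]}}

```text
time: 6.72
tool_pos: [0.5767, 0.1338, 0.0713]
tool_rot: [3.141, 0.0, 1.702]
contact_force: [0.2, 0.5, -2.5]
opening: 0.0097
```

Request:
{"method": "move_arm", "body": {"deltas": [{"x": 0,"y": 0,"z": 0.001,"wx": 0,"wy": 0,"wz": 0,"hand": 0},{"x": 0,"y": 0,"z": 0.0015,"wx": 0,"wy": 0,"wz": 0,"hand": 0},{"x": 0,"y": 0,"z": 0.0015,"wx": 0,"wy": 0,"wz": 0,"hand": 0}]}}

```text
time: 7.1
tool_pos: [0.5773, 0.134, 0.071]
tool_rot: [3.139, 0.0, 1.702]
contact_force: [-0.9, -0.0, 5.6]
opening: 0.0095
```

Contact: the force went from −2.5 to +5.6 N, so the ring is on the floor. Releasing and rising.

Request:
{"method": "move_arm", "body": {"deltas": [{"x": 0,"y": 0,"z": -0.001,"wx": 0,"wy": 0,"wz": 0,"hand": 0.1},{"x": 0,"y": 0,"z": -0.001,"wx": 0,"wy": 0,"wz": 0,"hand": 0.3},{"x": 0,"y": 0,"z": -0.001,"wx": 0,"wy": 0,"wz": 0,"hand": 0.5},{"x": 0,"y": 0,"z": -0.001,"wx": 0,"wy": 0,"wz": 0,"hand": 0.6},{"x": 0,"y": 0,"z": -0.02,"wx": 0,"wy": 0,"wz": 0,"hand": 0.6},{"x": 0,"y": 0,"z": -0.06,"wx": 0,"wy": 0,"wz": 0,"hand": 0.6},{"x": 0,"y": 0,"z": -0.11,"wx": 0,"wy": 0,"wz": 0,"hand": 0.6},{"x": 0,"y": 0,"z": -0.15,"wx": 0,"wy": 0,"wz": 0,"hand": 0.6}]}}

```text
time: 8.1
tool_pos: [0.5767, 0.1339, 0.2217]
tool_rot: [3.14, 0.0, 1.702]
contact_force: [0.4, -0.6, -0.9]
opening: 0.0552
```

```bash
python3 - <<'E'
from h import *
s,_=snap('scene','s4.png');w,q=snap('top','t4.png')
o=np.zeros((420,800,3),np.uint8);o[:,:400]=cv2.resize(s[160:310,180:380],(400,420));o[:300,400:]=cv2.resize(w[130:280,190:430],(400,300));cv2.imwrite('pics/c4.png',o[:,:,::-1])
delta((.5387,-.2438,.22),-22)
hsv=cv2.cvtColor(w,cv2.COLOR_RGB2HSV)
for n,lo,hi,(x0,x1,y0,y1),zz in [('green',(45,100,40),(85,255,255),(380,405,195,220),.114),('orange',(3,150,80),(18,255,255),(335,352,180,196),.114),('handle',(100,120,30),(130,255,255),(352,382,180,212),.13)]:
    m=cv2.inRange(hsv,lo,hi)[y0:y1,x0:x1];ys,xs=np.nonzero(m)
    if len(xs): c=(xs.mean()+x0,ys.mean()+y0);print(n,c,len(xs),atz(q,c,zz))
E
```

```text
d mm [-369.5  -89.1    4.2] w [ 0.53 -0.12 29.5 ] | t 8.2 pos [0.5787 0.1341 0.2249] F [0.7 0.4 0.2] open 0.055
green (np.float64(391.5576923076923), np.float64(205.98076923076923)) 52 [ 0.51569052 -0.30350904  0.114     ]
orange (np.float64(344.3265306122449), np.float64(187.42857142857142)) 49 [ 0.56177196 -0.18401522  0.114     ]
handle (np.float64(369.40983606557376), np.float64(195.9344262295082)) 61 [ 0.53845345 -0.24355046  0.13      ]
```

View pics/c4.png

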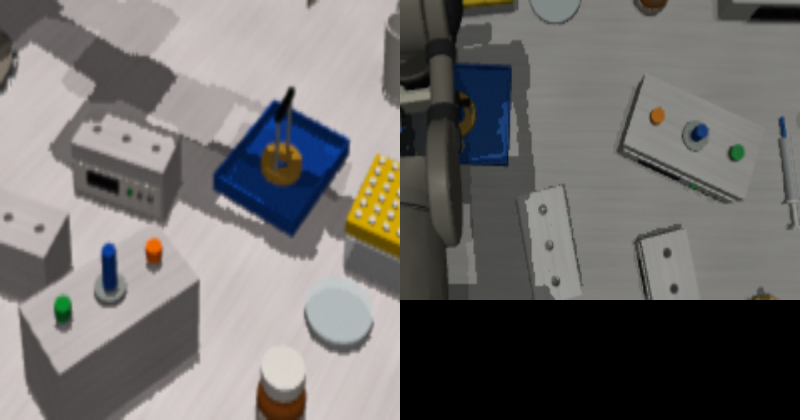

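The ring sits flat in the tray at crop (280,165), let go. The block and caps are unmoved, and the probe is at (0.5386, −0.2437). Going above the probe with the jaws along the block's x.

Request:
{"method": "move_arm", "body": {"deltas": [{"x": -0.03,"y": -0.007,"z": 0,"wx": 0,"wy": 0,"wz": 3,"hand": 0.6},{"x": -0.08,"y": -0.019,"z": 0,"wx": 0,"wy": 0,"wz": 8,"hand": 0.6},{"x": -0.135,"y": -0.032,"z": 0,"wx": 0,"wy": 0,"wz": 13,"hand": 0.6},{"x": -0.19,"y": -0.046,"z": 0,"wx": 0,"wy": 0,"wz": 18,"hand": 0.6},{"x": -0.245,"y": -0.059,"z": 0,"wx": 0,"wy": 0,"wz": 23,"hand": 0.6},{"x": -0.3,"y": -0.072,"z": 0,"wx": 0,"wy": 0,"wz": 27,"hand": 0.6},{"x": -0.345,"y": -0.083,"z": 0,"wx": 0,"wy": 0,"wz": 29,"hand": 0.6},{"x": -0.3695,"y": -0.089,"z": 0.004,"wx": 0.3,"wy": 0,"wz": 29.5,"hand": 0.6}]}}

```text
time: 9.2
tool_pos: [0.5357, -0.2466, 0.2149]
tool_rot: [-3.136, 0.002, 1.184]
contact_force: [-0.8, -0.2, 0.1]
opening: 0.055
```

Request:
{"method": "move_arm", "body": {"deltas": [{"x": 0,"y": 0,"z": 0.0,"wx": 0,"wy": 0,"wz": 0,"hand": 0.6},{"x": 0,"y": 0,"z": 0,"wx": 0,"wy": 0,"wz": 0,"hand": 0.6},{"x": 0,"y": 0,"z": 0,"wx": 0,"wy": 0,"wz": 0,"hand": 0.6}]}}

```text
time: 9.57
tool_pos: [0.5368, -0.2428, 0.2158]
tool_rot: [-3.137, 0.001, 1.188]
contact_force: [0.8, 0.0, 0.7]
opening: 0.055
```

```bash
python3 - <<'E'
from h import *
w,p=snap('wrist','w5.png')
delta((.5386,-.2437,.106),-21.5)
print(proj(p,np.array([.5386,-.2437,.14])),proj(p,np.array([.5157,-.3035,.114])),proj(p,np.array([.5618,-.184,.114])))
E
```

```text
d mm [1.000e-01 2.500e+00 1.099e+02] w [-0.28  0.07 -0.41] | t 9.62 pos [ 0.5368 -0.2429  0.2159] F [ 0.3  0.7 -0.3] open 0.0552
[279.07608718 212.11001225] [280.19059261 278.04985904] [278.10093942 117.51698749]
```

View pics/w5.png

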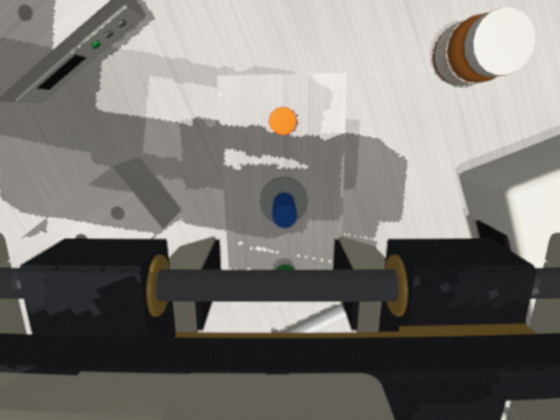

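In this view the handle top is at about (284,216) and the orange cap at (283,121). Both are about 5 px right of and 4 px below prediction, which is 2–3 mm and consistent with the calibration error. I'll split the difference, descend and close softly, feeling the side force.

Request:
{"method": "move_arm", "body": {"deltas": [{"x": -0.0015,"y": 0.004,"z": 0.03,"wx": -0.28,"wy": 0.07,"wz": -0.4,"hand": 0.6},{"x": -0.0015,"y": 0.004,"z": 0.055,"wx": -0.28,"wy": 0.07,"wz": -0.4,"hand": 0.6},{"x": -0.0015,"y": 0.004,"z": 0.08,"wx": -0.28,"wy": 0.07,"wz": -0.4,"hand": 0.6},{"x": -0.0015,"y": 0.004,"z": 0.1,"wx": -0.28,"wy": 0.07,"wz": -0.4,"hand": 0.6},{"x": -0.0015,"y": 0.004,"z": 0.109,"wx": -0.28,"wy": 0.07,"wz": -0.4,"hand": 0.6},{"x": -0.0015,"y": 0.004,"z": 0.109,"wx": -0.28,"wy": 0.07,"wz": -0.4,"hand": 0.45},{"x": -0.0015,"y": 0.004,"z": 0.109,"wx": -0.28,"wy": 0.07,"wz": -0.4,"hand": 0.35}], "grip_force": 4}}

```text
time: 10.5
tool_pos: [0.5397, -0.247, 0.1077]
tool_rot: [3.14, 0.0, 1.194]
contact_force: [0.0, -0.1, 0.6]
opening: 0.0395
```

```bash
python3 - <<'E'
from h import *
delta((.5386,-.2437,.106),-21.5)
w,p=snap('wrist','w6.png');s,q=snap('scene','s6.png')
delta((.5386,-.2437,.106),-21.5)
o=np.zeros((420,800,3),np.uint8);o[:,:400]=cv2.resize(s[200:305,180:280],(400,420));o[:,400:]=cv2.resize(w[190:400,180:380],(400,420));cv2.imwrite('pics/c6.png',o[:,:,::-1])
E
```

```text
d mm [ 2.7 -2.2  1.7] w [ 0.09  0.03 -0.08] | t 10.5 pos [ 0.5397 -0.247   0.1077] F [ 0.  -0.1  0.6] open 0.0395
d mm [ 2.8 -2.2  1.7] w [ 0.09  0.03 -0.1 ] | t 10.6 pos [ 0.5396 -0.2471  0.1077] F [-1.3  0.  -0.5] open 0.0335
```

View pics/c6.png

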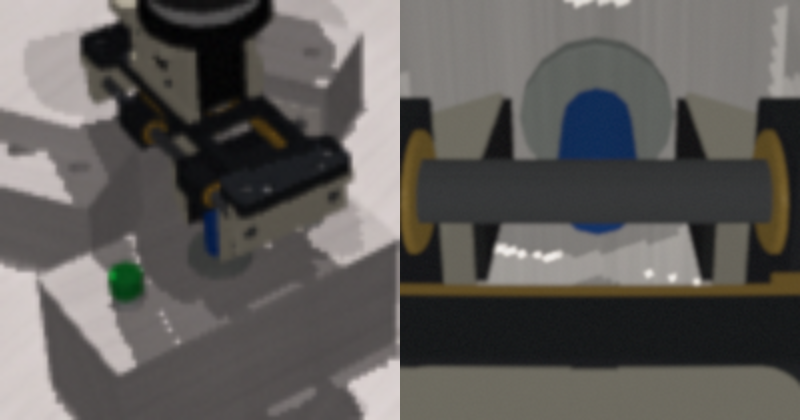

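The handle is centred between the pads (column 597 against a pad middle of about 595). Before closing I'll check the fore-aft offset.

```bash
python3 - <<'E'
from h import *
p=load('w6.png');P=np.array([.5396,-.2471,.14]);x=np.array([np.sin(np.radians(21.5)),np.cos(np.radians(21.5)),0])
for d in(-.012,-.009,-.006,0): print(d,proj(p,P+d*x))
E
```

```text
-0.012 [275.01378207 313.56572332]
-0.009 [274.99112522 307.13433853]
-0.006 [274.96825875 300.62094745]
0 [274.92189574 287.3449737 ]
```

That predicts the near edge at row 307 and it is at 306.5, so it is centred. Closing softly, then firming the grip.

Request:
{"method": "move_arm", "body": {"deltas": [{"x": 0,"y": 0,"z": 0,"wx": 0,"wy": 0,"wz": 0,"hand": 0.15},{"x": 0,"y": 0,"z": 0,"wx": 0,"wy": 0,"wz": 0,"hand": 0.1},{"x": 0,"y": 0,"z": 0,"wx": 0,"wy": 0,"wz": 0,"hand": 0.0},{"x": 0,"y": 0,"z": 0,"wx": 0,"wy": 0,"wz": 0,"hand": 0},{"x": 0,"y": 0,"z": 0,"wx": 0,"wy": 0,"wz": 0,"hand": 0},{"x": 0,"y": 0,"z": 0,"wx": 0,"wy": 0,"wz": 0,"hand": 0}], "grip_force": 4}}

```text
time: 11.35
tool_pos: [0.5394, -0.2471, 0.107]
tool_rot: [3.141, 0.0, 1.194]
contact_force: [0.6, -1.5, 3.4]
opening: 0.018
```

Request:
{"method": "move_arm", "body": {"deltas": [{"x": 0,"y": 0,"z": 0,"wx": 0,"wy": 0,"wz": 0,"hand": 0},{"x": 0,"y": 0,"z": 0,"wx": 0,"wy": 0,"wz": 0,"hand": 0},{"x": 0,"y": 0,"z": 0,"wx": 0,"wy": 0,"wz": 0,"hand": 0}], "grip_force": 15}}

```text
time: 11.72
tool_pos: [0.5394, -0.2471, 0.107]
tool_rot: [3.141, 0.0, 1.194]
contact_force: [2.6, -2.2, 5.2]
opening: 0.0173
```

Request:
{"method": "move_arm", "body": {"deltas": [{"x": 0,"y": 0,"z": -0.002,"wx": 0,"wy": 0,"wz": 0,"hand": 0},{"x": 0,"y": 0,"z": -0.004,"wx": 0,"wy": 0,"wz": 0,"hand": 0},{"x": 0,"y": 0,"z": -0.007,"wx": 0,"wy": 0,"wz": 0,"hand": 0},{"x": 0,"y": 0,"z": -0.01,"wx": 0,"wy": 0,"wz": 0,"hand": 0},{"x": 0,"y": 0,"z": -0.01,"wx": 0,"wy": 0,"wz": 0,"hand": 0}]}}

```text
time: 12.35
tool_pos: [0.5391, -0.2469, 0.1167]
tool_rot: [-3.141, 0.0, 1.194]
contact_force: [3.7, -1.7, -2.8]
opening: 0.0179
```

```bash
python3 - <<'E'
from h import *
delta((.5394,-.2471,.107),-21.6); s=monitor.observe(); print(s['contact_force'],s['torque'])
R=Ro.from_euler('xyz',s['tool_rot']);print(R.inv().apply(s['contact_force']))
E
```

```text
d mm [-0.1  0.4  9.7] w [-0.01  0.   -0.  ] | t 12.35 pos [ 0.5391 -0.2469  0.1167] F [ 3.7 -1.7 -2.8] open 0.0179
[ 3.70133109 -1.7352787  -2.79860172] [-0.3641805  -0.85476109 -0.01835522]
[-0.25060124  4.08077957  2.79779426]
```

It lifts freely. There is about 4 N of side force along tool +y, so I'll ease that way while drawing up to +49 mm (TCP z ≈ 0.156).

Request:
{"method": "move_arm", "body": {"deltas": [{"x": 0,"y": 0.0004,"z": -0.004,"wx": 0,"wy": 0,"wz": 0,"hand": 0},{"x": 0,"y": 0.0004,"z": -0.008,"wx": 0,"wy": 0,"wz": 0,"hand": 0},{"x": 0,"y": 0.0004,"z": -0.012,"wx": 0,"wy": 0,"wz": 0,"hand": 0},{"x": 0,"y": 0.0004,"z": -0.016,"wx": 0,"wy": 0,"wz": 0,"hand": 0},{"x": 0,"y": 0.0004,"z": -0.02,"wx": 0,"wy": 0,"wz": 0,"hand": 0},{"x": 0,"y": 0.0004,"z": -0.02,"wx": 0,"wy": 0,"wz": 0,"hand": 0},{"x": 0,"y": 0.0004,"z": -0.02,"wx": 0,"wy": 0,"wz": 0,"hand": 0}]}}

```text
time: 13.22
tool_pos: [0.5393, -0.247, 0.1368]
tool_rot: [-3.141, 0.0, 1.194]
contact_force: [0.4, 0.2, -0.3]
opening: 0.0174
```

```bash
python3 - <<'E'
from h import *
delta((.5394,-.2471,.156),-21.6); s=monitor.observe()
R=Ro.from_euler('xyz',s['tool_rot']);print(R.inv().apply(s['contact_force']),R.inv().apply(s['torque']))
E
```

```text
d mm [ -0.1   0.1 -19.2] w [-0.02  0.01 -0.  ] | t 13.22 pos [ 0.5393 -0.247   0.1368] F [ 0.4  0.2 -0.3] open 0.0174
[0.3417593  0.31371252 0.34513599] [-0.24696302 -0.02147457 -0.02101599]
```

Request:
{"method": "move_arm", "body": {"deltas": [{"x": 0,"y": 0,"z": -0.004,"wx": 0,"wy": 0,"wz": 0,"hand": 0},{"x": 0,"y": 0,"z": -0.008,"wx": 0,"wy": 0,"wz": 0,"hand": 0},{"x": 0,"y": 0,"z": -0.012,"wx": 0,"wy": 0,"wz": 0,"hand": 0},{"x": 0,"y": 0,"z": -0.016,"wx": 0,"wy": 0,"wz": 0,"hand": 0},{"x": 0,"y": 0,"z": -0.019,"wx": 0,"wy": 0,"wz": 0,"hand": 0},{"x": 0,"y": 0,"z": -0.019,"wx": 0,"wy": 0,"wz": 0,"hand": 0},{"x": 0,"y": 0,"z": -0.019,"wx": 0,"wy": 0,"wz": 0,"hand": 0},{"x": 0,"y": 0,"z": -0.019,"wx": 0,"wy": 0,"wz": 0,"hand": 0}]}}

```text
time: 14.22
tool_pos: [0.5394, -0.247, 0.1556]
tool_rot: [-3.141, 0.0, 1.194]
contact_force: [0.2, -0.0, -1.6]
opening: 0.0176
```

```bash
python3 - <<'E'
from h import *
delta((.5394,-.2471,.156),-21.6); s=monitor.observe()
R=Ro.from_euler('xyz',s['tool_rot']);print(R.inv().apply(s['contact_force']),R.inv().apply(s['torque']))
s,q=snap('scene','s7.png');w,_=snap('top','t7.png')
o=np.zeros((600,800,3),np.uint8);o[:,:500]=cv2.resize(s[200:320,180:280],(500,600),interpolation=cv2.INTER_CUBIC);o[:200,500:]=cv2.resize(s[170:250,270:390],(300,200));o[300:500,500:]=cv2.resize(w[130:250,190:370],(300,200));cv2.imwrite('pics/c7.png',o[:,:,::-1])
B=np.array([.5395,-.2445,.09])
for h in(0,.007,.017,.049,.057):print(h,(proj(q,B+[0,0,h])-[180,200])*5)
E
```

```text
d mm [-0.1  0.  -0.4] w [-0.02  0.   -0.  ] | t 14.22 pos [ 0.5394 -0.247   0.1556] F [ 0.2 -0.  -1.6] open 0.0176
[0.0328619  0.18334658 1.60645234] [-0.11682452  0.06645624  0.00280217]
0 [275.18411933 318.26909626]
0.007 [274.60274616 307.68690307]
0.017 [273.76471603 292.43646453]
0.049 [271.02215517 242.55583264]
0.057 [270.3216238  229.82180331]
```

View pics/c7.png

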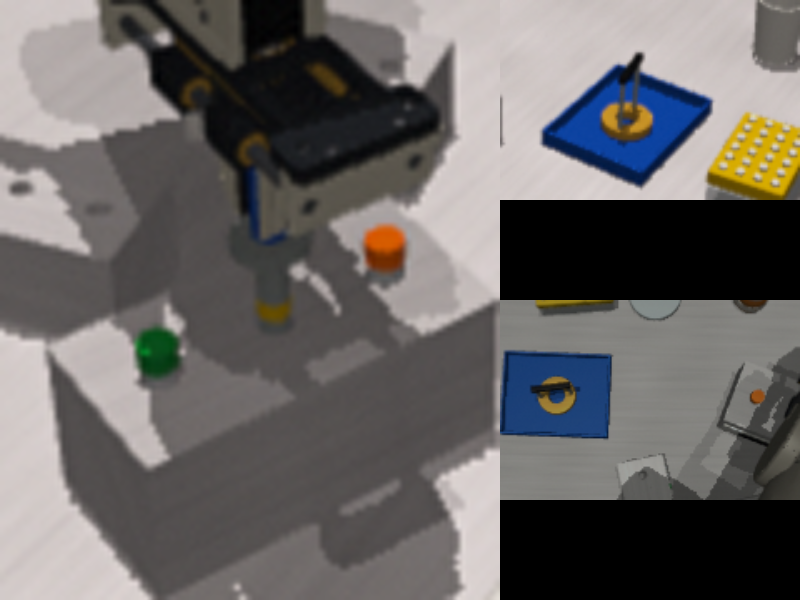

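The yellow band is fully out, at crop rows 297–322, with plain steel below it and no red showing. The flange is near row 243, which matches the 49 mm lift. The weight is flat in the tray and the caps are in place. Handing in.

```bash
python3 -c "
from h import *
s=monitor.observe();print(s['time'],s['tool_pos'],s['contact_force'],s['opening'])
print(robot.hand_in())"
```

```text
14.325 [ 0.53940089 -0.24703631  0.1555949 ] [-0.18508306 -0.383968   -1.41048988] 0.017768927471589195
the job is handed in; nothing more can be done
None
```

I lifted the weight ring off the probe by its bail, set it flat in the blue tray and let go. Then I drew the probe straight up about 48.6 mm and handed the job in at 14.3 s, still holding it. `hand_in` reports no verdict, so I don't have a pass or fail.

**Last checks:**
- **Probe:** the yellow band is clear above the block, with plain steel below it and no red showing. The jaws are at 17.8 mm on the 18 mm handle, side force is under 0.5 N, and the vertical force is 1.4 N, roughly the probe's weight (about 2 N).
- **Weight:** it sits flat and near the middle of the tray.
- **Block and bystanders:** the block and both tube caps look unmoved in the last picture. Cap positions measured after the ring came off matched the start. I did not measure the other bystanders, but nothing touched them.

**Disagreements:**
- **Camera offset:** the wrist and top cameras disagreed by 2–3 mm on the probe's position. I went by how it sat between the jaws.
- **Side force:** it reached about 4 N early in the draw. A 0.4 mm sideways correction removed it.
- **Refused call:** the first move call was refused over missing keys and moved nothing.

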